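# Try out the marble chute and present the dish

### The job

Pick up the rubber mallet and with it knock the chute's steel peg all the way down, so that the ball rolls into the handled dish, then set the mallet down on the table. Lift the dish straight up by its handle, about a hand's breadth off the table, and then turn it a quarter turn, so that the handle bar lies in line with the chute, keeping it level and the ball resting in the middle all the while. Finish still holding the dish up, level and still; do not touch the ball, the peg or the chute with the fingers and leave the jar, mug and candlestick alone.

Things in the scene. Friction and masses are not known exactly. Their poses are not given: they have to be found in the camera images.
- chute: Fixed light-wood marble chute standing on the table; origin on the table top under the gate, z up, x = downhill direction towards the dish. Channel 46 mm wide outside (y -23 to 23 mm), from x = -70 mm (closed end) to x = 60 mm (open lip); floor 55 mm above the table at the gate, falling 6.3 degrees to 48 mm at the lip; side walls 22 mm high, so its highest wooden point is 85 mm up. On its -y side a sleeve block (x -15 to 15, y -53 to -29 mm, 50 mm high) guides the peg.
- peg (a joint): Steel peg on the chute, metres: 0 = fully up, 0.020 = fully down. It starts at 0 to 2 mm. It carries a small gate blade across the channel that stops the ball; with the peg down the blade is below the channel floor and the ball rolls. A friction sleeve with a light spring: it takes about 4 N at first and 6 N at the end of the stroke (slow push), and stays where it is driven.
- peg_top (a point): Centre of the top face of the peg's round cap (24 mm across, 8 mm thick, on a 12 mm shaft), at 0, -41 mm in the chute's x, y; 108 mm above the table when fully up, 88 mm when fully down. Axes as the chute's.
- ball_center (a point): Centre of the loose dark wooden ball, 28 mm diameter, about 18 g; waits in the channel on the uphill side of the gate. Its orientation means nothing.
- dish_grip (a point): Centre of the dish's dark wooden handle bar, straight above the dish's middle, 116 mm above the dish's underside. The bar is 110 mm long along the point's x, 10 mm wide (y) and 16 mm high (z, up). The loose aluminium dish (0.2 to 0.4 kg) stands on the table with its rim 5 to 10 mm beyond the chute's lip and its handle bar square across the chute's x. A thin metal hoop (6 mm rod) carries the bar from the rim at both ends; underneath there is 70 mm of free space above the rim.
- dish_floor (a point): Middle of the dish's inner floor, 7 mm above its underside; same axes as dish_grip. The round dish is 156 mm across and its rim 34 mm high; the floor is nearly flat for about 12 mm around this point, then rises, so the settled ball lies within about 18 mm of it, its centre about 14 mm above it.
- mallet_grip (a point): Point on the mallet's square wooden handle (14 x 14 mm), 45 mm from the axis of its head, 28 mm above its striking face. Its x axis runs along the handle TOWARDS the head, z up. The handle is visible from 20 to 140 mm from the head axis. Mallet mass 0.21 to 0.42 kg, nearly all in the head (centre of mass about 10 mm from the head axis). It stands on its head, handle level, and can be set down again the same way or on its side.
- mallet_face (a point): Centre of the mallet's lower striking face. The black rubber head is an upright cylinder 40 mm across and 56 mm high whose axis passes through this point; the handle leaves it at half height. Same axes as mallet_grip.
- mallet: The whole mallet; its origin is the point mallet_face.
- dish: The whole dish with its handle; origin at the centre of its underside, x along the handle bar.
- ball: The ball; its origin may turn with it, use ball_center.
- jar: Bystander: amber glass jar, 64 mm across, 110 mm high; origin under its centre.
- mug: Bystander: white mug, 80 mm across, 90 mm high; origin under its centre.
- candlestick: Bystander: brass candlestick, 72 mm across the foot, 105 mm high; origin under its centre.
Things that resemble listed ones, but are neither listed nor needed, are in the scene too. Several things look just like the dish: the one meant starts nearest to the robot's base.

How it is judged:
On the way, in this order (a step that is already met when the one before it is completed fails the run):
1. the peg is driven down by the mallet (value of joint peg above 0.016 m and contact force between mallet and chute above 0.5 N), for 0.02 s.
2. the ball has come to rest in the dish, which still stands on the table, and the mallet is set down on the table out of the fingers (horizontal distance between ball_center and dish_floor below 0.03 m and z of ball_center in the frame of dish_floor between 0.005 and 0.028 m and height (world z) of dish_floor below 0.015 m and linear speed of ball below 0.1 m/s and contact force between mallet and the fingers below 0.05 N and height (world z) of mallet_grip below 0.05 m and height (world z) of mallet_face below 0.062 m and linear speed of mallet below 0.05 m/s and contact force between mallet and chute below 0.05 N), for 0.2 s.
3. the dish is lifted clear by its handle before it is turned, ball centred (height (world z) of dish_floor above 0.05 m and horizontal distance between ball_center and dish_floor below 0.03 m and z of ball_center in the frame of dish_floor between 0.005 and 0.028 m and angle between the x axis of dish_grip and the x axis of chute, either way round above 1.15 rad and contact force between dish and the fingers above 0.5 N), for 0.1 s.
At the end, for the whole second after the job is handed in: Fingers hold the dish, floor 50 to 220 mm up, clear of table and chute, level within 7 deg, still, bar in line with the chute within 14 deg; ball at rest within 30 mm of its middle; peg still down over 12 mm; mallet on the table, let go (height (world z) of dish_floor between 0.05 and 0.22 m and angle between dish_grip's own z axis and vertical below 0.13 rad and horizontal distance between ball_center and dish_floor below 0.03 m and z of ball_center in the frame of dish_floor between 0.005 and 0.028 m and angle between the x axis of dish_grip and the x axis of chute, either way round below 0.25 rad and contact force between dish and the fingers above 0.5 N and linear speed of dish below 0.03 m/s and angular speed of dish below 0.2 rad/s and linear speed of ball below 0.06 m/s and contact force between dish and mallet below 0.05 N and contact force between dish and jar below 0.05 N and contact force between dish and mug below 0.05 N and contact force between dish and candlestick below 0.05 N and contact force between each of dish, mallet and chute below 0.05 N and value of joint peg above 0.012 m and height (world z) of mallet_grip below 0.05 m and height (world z) of mallet_face below 0.062 m and linear speed of mallet below 0.05 m/s and contact force between mallet and the fingers below 0.05 N); the arm keeps its last pose, push and grip.
It fails at once if the ball leaves the middle (30 mm) of the lifted dish (height (world z) of dish_floor above 0.025 m and horizontal distance between ball_center and dish_floor above 0.03 m).
It fails at once if the lifted dish is tipped by more than 12 degrees (height (world z) of dish_floor above 0.025 m and angle between dish_grip's own z axis and vertical above 0.21 rad).
It fails at once if the ball is touched with the fingers (contact force between the fingers and ball above 0.3 N).
It fails at once if the chute or its peg is pushed with the fingers (contact force between the fingers and chute above 1 N).
It fails at once if a bystander is disturbed (distance of any of jar, mug, candlestick from where it was at the start of the episode above 0.02 m).
It also fails if it takes over 64 s, if anything falls off the work surface, if the arm or the gripper's body presses on something with over 40 N, if the wrist force passes 120 N, or if a joint passes its speed limit or range.

### The arm

A 6-joint arm with a two-finger parallel gripper is mounted at the origin on the work surface. World frame = base frame: x ahead of the robot, y to its left, z up, the work surface at z = 0. Lengths are in m, angles in rad, forces in N, time in s.
With the tool pointing down it reaches from about 0.275 to 0.825 m from the base axis. Payload 4.9 kg.
Tool frame: the origin (TCP) lies midway between the tips of the shut fingers; the grasp point (between the pads) lies 19 mm behind it (arm.grasp_offset is the distance from the TCP to the grasp point, in m); z points along the fingers, y is the direction in which the jaws open and shut (so a half turn about z gives the same grasp; the last joint's range is limited). The gripper opens to 85 mm and grips with 20 to 120 N. Pads are 22 mm wide; open, the fingers measure 114 mm over their backs; the gripper's body (76 mm by 85 mm) begins 54 mm behind the grasp point. The pads swing forward as they close: fully open they stand 13 mm farther back than shut.
Start: joints at [1.136, 0.326, -0.193, 1.052, 0, 1.437], TCP at [0.163, 0.525, 0.231] pointing down, gripper open.
Joint ranges: [-2.65, 2.65], [-0.97, 1.79], [-1.3, 1.35], [-1.93, 2.1], [-1.47, 1.37], [-3.14, 3.14]. Speed limits (rad/s): [2.57, 2.57, 3.14, 3.14, 3.14, 3.14].

### API

Orientations are given as a unit quaternion [w, x, y, z].
In Python, from cell import telemetry, optics, order, arm gives the robot as it stands.
- The arm moves only by the shell command python3 -m crank 'ROWS'. ROWS is JSON, a list of rows, each a list of 7 numbers: the shift along the tool's x, y, z in m, then the turn, a rotation vector about the tool's x, y, z in rad, then the opening, from -1 (shut) to 1 (fully open), so that 0 is half open. In form: [[dx, dy, dz, rx, ry, rz, gripper], ...]. A call has 1 to 20 rows; each row shifts and turns the commanded pose from where the row before left it, along the tool's axes as they then stand; what a row does not reach is not made up. A row lasts 1/10 s, in which the tool goes at most 50 mm and 8.59 degrees, less where a joint would pass 70% of its speed; a pose out of reach is approached as far as the arm can. A call with a gripper value outside its range is refused whole. The fingers move at their own pace and stop on an object; the grip force is fixed at half the most. Time passes only in rows, so rows that do not move let the fingers close. It gives the time, the measured TCP pose, the force and the opening at its end, in the units of the state.
- telemetry.sense(): the state, without advancing time (a new reading comes with each control period).
- optics.snapshot(name): name is "side" or "top"; returns the picture (384x512x3 uint8, blue, green, red); there is no depth.
- optics.calibration(name): a dict with "K" (3x3 intrinsics, pixels), "distortion" ([k1, k2, p1, p2, k3] as OpenCV has them; the pictures are not rectified), "R" (3x3) and "t" (3): a world point X has camera coordinates R X + t. Camera axes: x right, y down, z forward; pixel columns grow to the right and rows downward; lengths in m; the calibration is good to about 2 mm. A picture is of the moment at which its call begins. calibration takes no time and is no camera call.
- order.hand_in(): hands the job in, once; it reports no verdict.
The state is a dict: "t": time; "qpos": joint angles; "joint_velocities": joint speeds; "tau": joint torques, N m; "ee_pos": TCP position; "tcp_rot": TCP orientation; "wrist_force": force on the tool from outside, world axes, zero at the start; "torque": the same for the moment, N m; "finger_gap": finger opening in m.
Only numpy, scipy, OpenCV 4.12 (cv2) and the standard library are available. Lean on these libraries where they do the work, as an engineer would, in place of code of your own. Each camera call takes 0.05 s, during which the arm holds its last target.

## Working session

There is one attempt and no reset: what is moved stays moved. The work goes in short steps, Python scripts to look and compute and a shell command to move; the robot and the scene stay as the last step left them, time stands still between calls to the robot, and variables do not carry over. Pictures are saved under pics/ and viewed, and the job is handed in when it is done.

```bash
ls; mkdir -p pics
python3 - <<'E'
from cell import telemetry, optics, order, arm
import cv2,numpy as np
np.set_printoptions(precision=4,suppress=True)
print(telemetry.sense()); print(arm.grasp_offset)
for n in("side","top"):
    im=optics.snapshot(n); cv2.imwrite(f"pics/{n}0.png",im)
    c=optics.calibration(n); print(n,{k:np.array(v) for k,v in c.items()}); print('cam pos',-np.array(c['R']).T@np.array(c['t']))
E
```

```text
pics
{'t': 0.0, 'qpos': array([ 1.1358,  0.3269, -0.1936,  1.052 ,  0.    ,  1.4366]), 'joint_velocities': array([-0.0007,  0.0005,  0.0003, -0.0018, -0.0003, -0.0015]), 'tau': array([ -0.0014, -44.3399,  26.244 ,   0.0154,  -0.0003,  -0.    ]), 'ee_pos': array([0.1627, 0.5248, 0.2305]), 'tcp_rot': array([-0.0003,  0.1498,  0.9887, -0.0008]), 'wrist_force': array([ 0.2202, -0.3093, -0.3255]), 'torque': array([-0.0081, -0.0339,  0.0574]), 'finger_gap': 0.08528090072423568}
0.0187
side {'K': array([[368.4052,   0.    , 258.0995],
       [  0.    , 368.4052, 199.7634],
       [  0.    ,   0.    ,   1.    ]]), 'distortion': array([-0.0238,  0.    ,  0.    ,  0.    ,  0.    ]), 'R': array([[ 0.7943, -0.6075, -0.0069],
       [-0.4602, -0.5942, -0.6597],
       [ 0.3966,  0.5271, -0.7515]]), 't': array([-0.5014,  0.3686,  0.917 ])}
cam pos [ 0.2042 -0.5689  0.9288]
top {'K': array([[407.3525,   0.    , 255.9456],
       [  0.    , 407.3525, 196.4659],
       [  0.    ,   0.    ,   1.    ]]), 'distortion': array([-0.1118,  0.    ,  0.    ,  0.    ,  0.    ]), 'R': array([[-0.0152, -0.9999, -0.0069],
       [-0.9807,  0.0162, -0.1948],
       [ 0.1949,  0.0038, -0.9808]]), 't': array([0.0262, 0.6366, 0.9143])}
cam pos [0.4465 0.0124 1.0209]
```

View pics/side0.png

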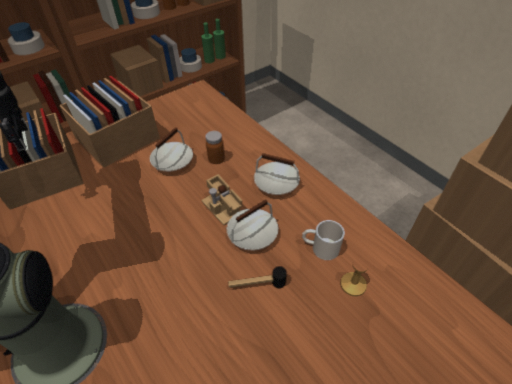

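View pics/top0.png

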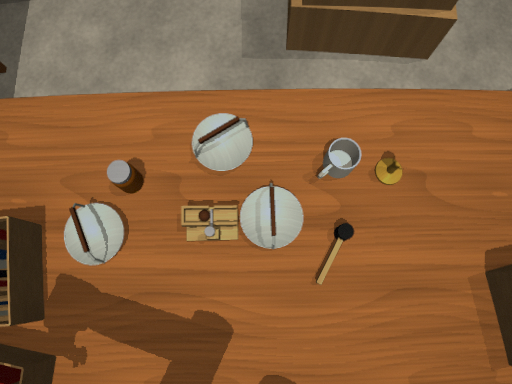

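The top view shows the chute at (210,220), mallet head at (344,231) with its handle running to (320,282), jar (122,175), mug (342,158) and candlestick (389,171). There are three dishes: (271,217), (223,142) and (94,233). The one at (271,217) fits, because it is next to the chute lip, its bar is square across the chute, and it is nearest the base. I'll confirm this in a crop.

```bash
cat > h.py <<'E'
from cell import telemetry, optics, order, arm
import cv2,numpy as np
np.set_printoptions(precision=4,suppress=True)
C={n:{k:np.array(v,float) for k,v in optics.calibration(n).items()} for n in("side","top")}
def ray(n,px):
    c=C[n]; u=cv2.undistortPoints(np.array(px,float).reshape(-1,1,2),c['K'],c['distortion']).reshape(-1,2)
    d=np.c_[u,np.ones(len(u))]@c['R']; return -c['R'].T@c['t'],d
def onz(n,px,z):
    o,d=ray(n,px); return o+d*((z-o[2])/d[:,2])[:,None]
def proj(n,X):
    c=C[n]; return cv2.projectPoints(np.array(X,float).reshape(-1,3),cv2.Rodrigues(c['R'])[0],c['t'],c['K'],c['distortion'])[0].reshape(-1,2)
def tri(p1,p2):
    o1,d1=ray('top',p1);o2,d2=ray('side',p2);d1=d1[0];d2=d2[0]
    s=np.linalg.lstsq(np.c_[d1,-d2],o2-o1,rcond=None)[0]
    a=o1+s[0]*d1;b=o2+s[1]*d2; return (a+b)/2,np.linalg.norm(a-b)
E
python3 - <<'E'
from h import *
t=cv2.imread('pics/top0.png');s=cv2.imread('pics/side0.png')
cv2.imwrite('pics/tc.png',cv2.resize(t[170:300,170:370],None,fx=4,fy=4,interpolation=cv2.INTER_CUBIC))
cv2.imwrite('pics/sc.png',cv2.resize(s[160:300,190:390],None,fx=4,fy=4,interpolation=cv2.INTER_CUBIC))
for p in[(271,217),(223,142),(94,233)]: 
    X=onz('top',[p],.034)[0]; print(p,X,np.hypot(*X[:2]))
E
```

```text
(271, 217) [ 0.5908 -0.0198  0.034 ] 0.591135092527603
(223, 142) [0.7854 0.098  0.034 ] 0.7914716459950238
(94, 233) [0.5569 0.4194 0.034 ] 0.6971111809554048
```

View pics/tc.png

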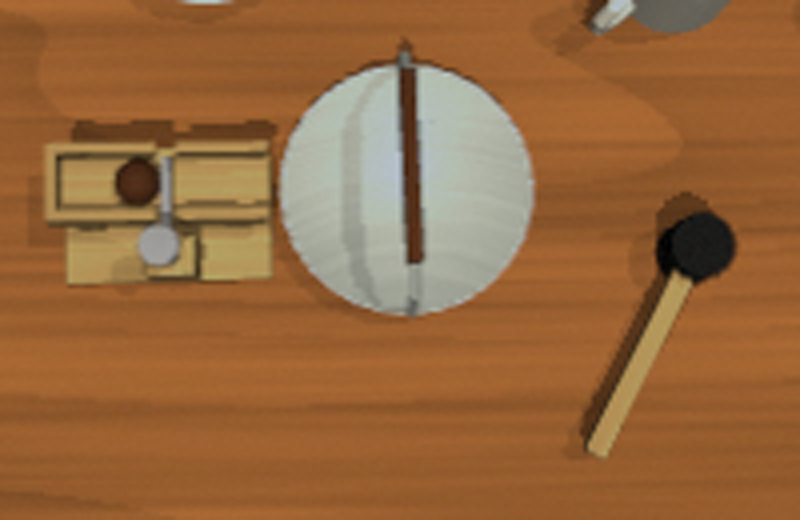

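View pics/sc.png

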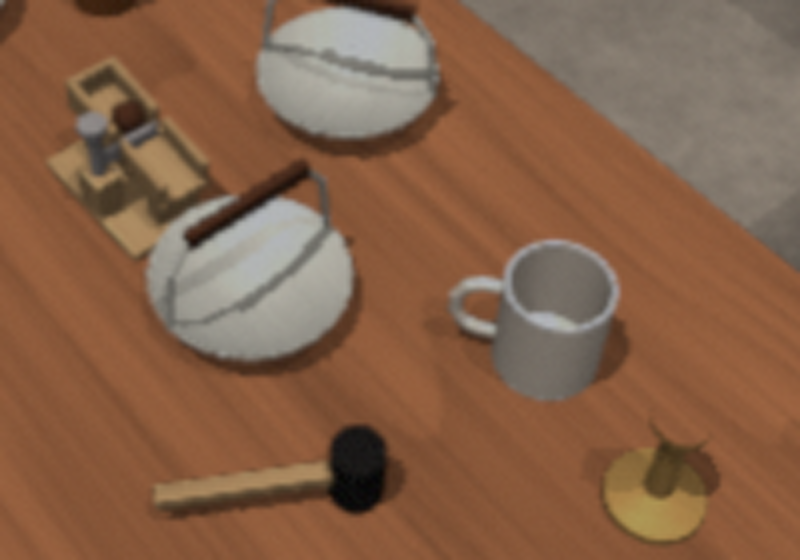

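The crop confirms it. The target dish is at (271,217), with its bar across the chute and its rim at the lip. The peg cap is at about (209.5,231) and the mallet head's top face at about (345.5,231). Next I'll measure with masks.

Run:
```python
from h import *
t=cv2.imread('pics/top0.png').astype(int);s=cv2.imread('pics/side0.png').astype(int)
def comp(im,box,f):
    x0,y0,x1,y1=box; a=im[y0:y1,x0:x1]; b,g,r=a[...,0],a[...,1],a[...,2]
    m=f(b,g,r).astype(np.uint8); n,l,st,ce=cv2.connectedComponentsWithStats(m); k=1+np.argmax(st[1:,4]); 
    ys,xs=np.where(l==k); return np.c_[xs+x0,ys+y0].astype(float)
def rect(p): r=cv2.minAreaRect(p.astype(np.float32)); return r
dark=lambda b,g,r:(r<45)
hd=comp(t,(320,215,360,250),dark); print('head top',len(hd),rect(hd))
hs=comp(s,(260,260,300,295),dark); print('head side',len(hs),rect(hs))
yel=lambda b,g,r:(r>150)&(g>120)&(b>60)&(b<140)&(g>0.72*r)
ha=comp(t,(310,230,350,290),yel); r=rect(ha);print('handle top',len(ha),r); 
bx=cv2.boxPoints(r); print(bx)
brown=lambda b,g,r:(r<110)&(r>1.5*g)&(b<60)
bar=comp(t,(262,180,285,240),brown); r=rect(bar); print('bar top',len(bar),r); bb=cv2.boxPoints(r)
E_=onz('top',bb,.124); print('bar corners at z=.124',E_)
bs=comp(s,(230,195,275,225),brown); r=rect(bs); print('bar side',len(bs),r)
gray=lambda b,g,r:(abs(r-b)<30)&(abs(r-g)<25)&(g>90)
cp=comp(t,(200,222,220,240),gray); print('cap',len(cp),rect(cp),cp.mean(0)); 
cs=comp(s,(203,183,222,206),gray); print('cap side',len(cs),rect(cs))
ch=comp(t,(175,200,245,245),yel); print('chute',len(ch),rect(ch)); print(cv2.boxPoints(rect(ch)))
white=lambda b,g,r:(b>120)&(r-b<60)
d=comp(t,(236,180,308,255),white); print('dish',len(d),cv2.minEnclosingCircle(d.astype(np.float32)), onz('top',[cv2.minEnclosingCircle(d.astype(np.float32))[0]],.034))
ball=comp(t,(195,205,212,225),lambda b,g,r:(r<100)&(g<60)); print('ball',len(ball),ball.mean(0),onz('top',[ball.mean(0)],.073))
```

```text
head top 237 ((343.20001220703125, 231.60000610351562), (15.17893123626709, 18.973661422729492), 71.56504821777344)
head side 241 ((278.5, 277.0), (20.0, 13.0), 90.0)
handle top 243 ((329.2000427246094, 261.10003662109375), (4.919349670410156, 48.29906463623047), 26.56505012512207)
[[316.2    281.6   ]
 [337.8    238.4   ]
 [342.2    240.6   ]
 [320.6001 283.8   ]]
bar top 144 ((272.2033996582031, 210.99246215820312), (46.11653137207031, 3.2200145721435547), 87.87889862060547)
bar corners at z=.124 [[ 0.6436 -0.0155  0.124 ]
 [ 0.6438 -0.0228  0.124 ]
 [ 0.5397 -0.0241  0.124 ]
 [ 0.5395 -0.017   0.124 ]]
bar side 132 ((252.0, 210.0), (5.830951690673828, 34.98571014404297), 59.036251068115234)
cap 94 ((209.5, 228.5), (13.0, 9.0), 90.0) [209.5532 229.9362]
cap side 37 ((212.5, 190.5), (5.0, 7.0), 90.0)
chute 237 ((225.0, 215.0), (10.0, 22.0), 90.0)
[[214. 210.]
 [236. 210.]
 [236. 220.]
 [214. 220.]]
dish 2860 ((271.246826171875, 216.44937133789062), 31.786331176757812) [[ 0.5922 -0.0204  0.034 ]]
ball 107 [204.0935 214.8879] [[0.5926 0.139  0.073 ]]
```

Run:
```python
from h import *
t=cv2.imread('pics/top0.png');s=cv2.imread('pics/side0.png')
def cr(im,x,y,w,h,f,name): cv2.imwrite(name,cv2.resize(im[y:y+h,x:x+w],None,fx=f,fy=f,interpolation=cv2.INTER_NEAREST))
cr(t,178,198,66,50,12,'pics/chute_t.png')
cr(s,195,165,60,50,12,'pics/chute_s.png')
cr(t,312,215,50,74,8,'pics/mal_t.png')
```

```text
(no output)
```

View pics/chute_t.png

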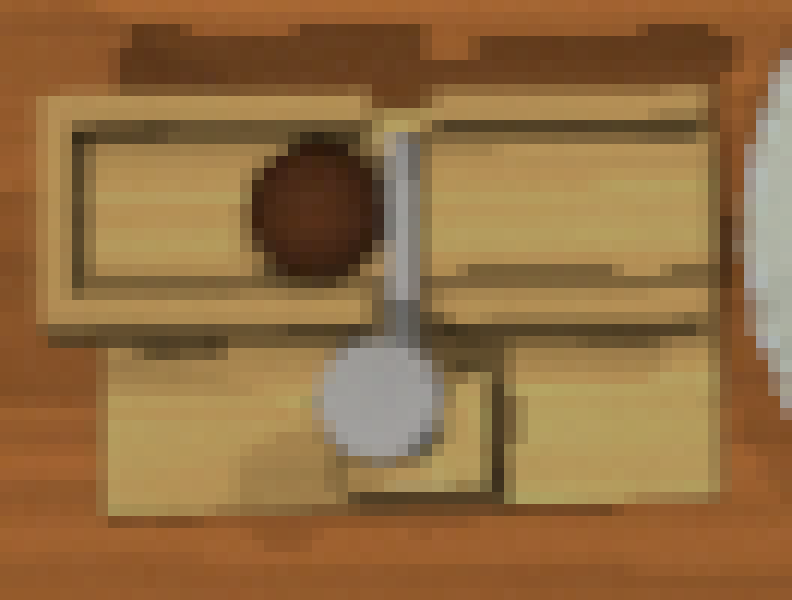

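View pics/chute_s.png

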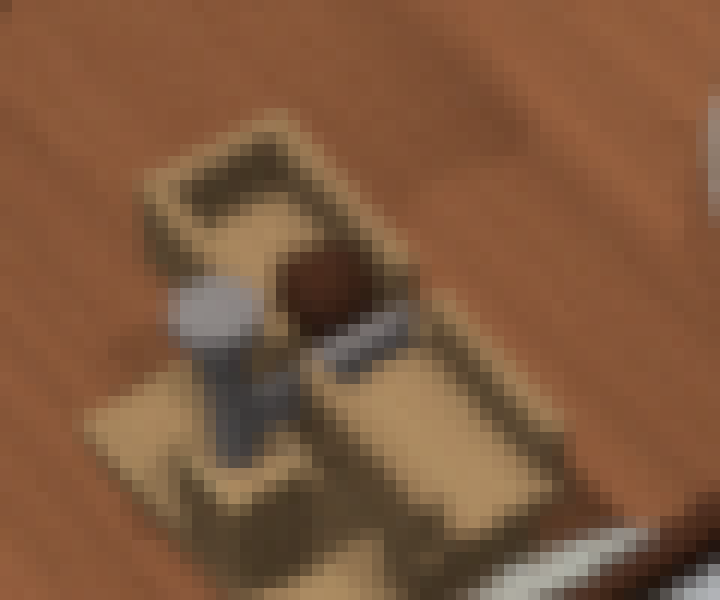

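View pics/mal_t.png

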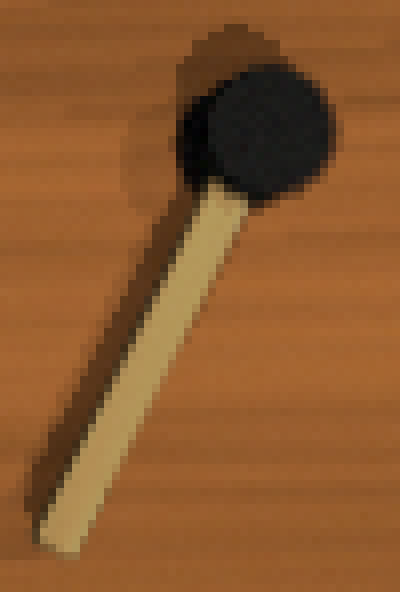

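Run:
```python
from h import *
cap=onz('top',[(209.0,230.7)],.107)[0];print('cap',cap,onz('side',[(212.6,190.7)],.107)[0],tri((209.0,230.7),(212.6,190.7)))
head=onz('top',[(345.4,231.0)],.056)[0]; print('head',head)
a,b=onz('top',[(340.25,238.9),(319,283)],.035); d=a-b; print('handle',a,b,np.linalg.norm(d),np.degrees(np.arctan2(d[1],d[0])))
d2=head[:2]-b[:2];print(np.linalg.norm(d2),np.degrees(np.arctan2(d2[1],d2[0])))
# chute wall top outer edges z: lip end .048+.022=.070, closed end .085
cor=[(178+40/12-.5,198+95/12-.5),(178+40/12-.5,198+325/12-.5)]
print('closed end',onz('top',cor,.085))
cor=[(178+715/12-.5,198+92/12-.5),(178+712/12-.5,198+320/12-.5)]
print('lip',onz('top',cor,.070))
for n,p in dict(jar=(119,167),mug=(345,152),candle=(390,168)).items(): print(n,onz('top',[p],.1)[0])
```

```text
cap [0.5511 0.1231 0.107 ] [0.5508 0.1213 0.107 ] (array([0.5516, 0.1233, 0.1047]), np.float64(0.00045620836740313785))
head [ 0.5507 -0.196   0.056 ]
handle [ 0.534  -0.1869  0.035 ] [ 0.4297 -0.1308  0.035 ] 0.11839207250306008 -28.26477735918699
0.13744711970938064 -28.306981779227623
closed end [[0.614  0.1924 0.085 ]
 [0.5688 0.1916 0.085 ]]
lip [[0.6152 0.0611 0.07  ]
 [0.5698 0.062  0.07  ]]
jar [0.7063 0.3404 0.1   ]
mug [ 0.7334 -0.1966  0.1   ]
candle [ 0.6928 -0.3018  0.1   ]
```

Two measurements agree on each point:

| Point | World position (m) | Check |
|---|---|---|
| Peg | x 0.551, y 0.122 | Chute 130 mm long and 45.5 mm wide, as listed |
| Mallet head | x 0.551, y -0.196 | Handle points at -28.3° |
| Bar centre | x 0.592, y -0.020 | At the dish centre |

The grip point is 42 mm back from the head, at (0.514,-0.176).

```bash
python3 -m crank '[[0,0,0,0,0,0.097,1],[0,0,0,0,0,0.097,1],[-0.0356,-0.025,0,0,0,0,1],[-0.0356,-0.025,0,0,0,0,1],[-0.0356,-0.025,0,0,0,0,1],[-0.0356,-0.025,0,0,0,0,1],[-0.0356,-0.025,0,0,0,0,1],[-0.0356,-0.025,0,0,0,0,1],[-0.0356,-0.025,0,0,0,0,1],[-0.0356,-0.025,0,0,0,0,1],[-0.0356,-0.025,0,0,0,0,1],[-0.0356,-0.025,0,0,0,0,1],[-0.0356,-0.025,0,0,0,0,1],[-0.0356,-0.025,0,0,0,0,1],[-0.0356,-0.025,0,0,0,0,1],[-0.0356,-0.025,0,0,0,0,1],[-0.0356,-0.025,0,0,0,0,1],[-0.0356,-0.025,0,0,0,0,1],[-0.0356,-0.025,0,0,0,0,1],[-0.0356,-0.025,0,0,0,0,1]]'
cat >> h.py <<'E'
from scipy.spatial.transform import Rotation as Ro
def need(target,yaw_x=None):
    s=telemetry.sense(); q=s['tcp_rot']; R=Ro.from_quat([q[1],q[2],q[3],q[0]]); M=R.as_matrix()
    yaw=np.degrees(np.arctan2(M[1,0],M[0,0]))
    print('t',s['t'],'pos',s['ee_pos'],'yawx',yaw,'tilt',np.degrees(np.arccos(-M[2,2])),'zax',M[:,2],'gap',s['finger_gap'],'F',s['wrist_force'],'T',s['torque'])
    if target is not None: print('tool shift now',M.T@(np.array(target)-s['ee_pos']))
    if yaw_x is not None: print('rz (rad)',-np.radians((yaw_x-yaw+180)%360-180))
E
python3 -c "
from h import *
need([.514,-.176,.010],151.7)"
```

```text
t: 2.1
ee_pos: [0.5135, -0.1767, 0.2309]
tcp_rot: [-0.0, 0.245, 0.969, 0.0]
wrist_force: [-0.0, 0.5, 0.2]
finger_gap: 0.085
t 2.1 pos [ 0.5135 -0.1767  0.2309] yawx 151.6238061150609 tilt 0.04237750322553542 zax [-0.0006  0.0005 -1.    ] gap 0.08496951767352834 F [-0.0306  0.5387  0.2014] T [ 0.0464 -0.0704 -0.0591]
tool shift now [-0.0003  0.0008  0.2209]
rz (rad) -0.0013298341620730405
```

```bash
python3 -m crank '[[0,0.001,0.03,0,0,0,1],[0,0,0.04,0,0,0,1],[0,0,0.04,0,0,0,1],[0,0,0.04,0,0,0,1],[0,0,0.03,0,0,0,1],[0,0,0.02,0,0,0,1],[0,0,0.01,0,0,0,1],[0,0,0.007,0,0,0,1],[0,0,0.003,0,0,0,1],[0,0,0,0,0,0,-1],[0,0,0,0,0,0,-1],[0,0,0,0,0,0,-1],[0,0,0,0,0,0,-1],[0,0,0,0,0,0,-1],[0,0,0,0,0,0,-1],[0,0,0,0,0,0,-1]]'
python3 - <<'E'
from h import *
for n in("side","top"): 
    im=optics.snapshot(n); cv2.imwrite(f"pics/{n}1.png",im)
s=cv2.imread('pics/side1.png')[200:320,190:340];cv2.imwrite('pics/side1c.png',cv2.resize(s,None,fx=5,fy=5,interpolation=cv2.INTER_CUBIC))
need(None)
E
```

```text
t: 3.7
ee_pos: [0.5139, -0.1744, 0.0117]
tcp_rot: [0.0, 0.245, 0.97, -0.0]
wrist_force: [-0.8, 0.2, 5.1]
finger_gap: 0.0126
t 3.8 pos [ 0.5139 -0.1744  0.0117] yawx 151.6482676743087 tilt 0.040960783251325655 zax [ 0.0004 -0.0006 -1.    ] gap 0.012464680415212218 F [-1.9774 -0.6462  5.4677] T [-0.0887  0.2478 -0.0261]
```

View pics/side1c.png

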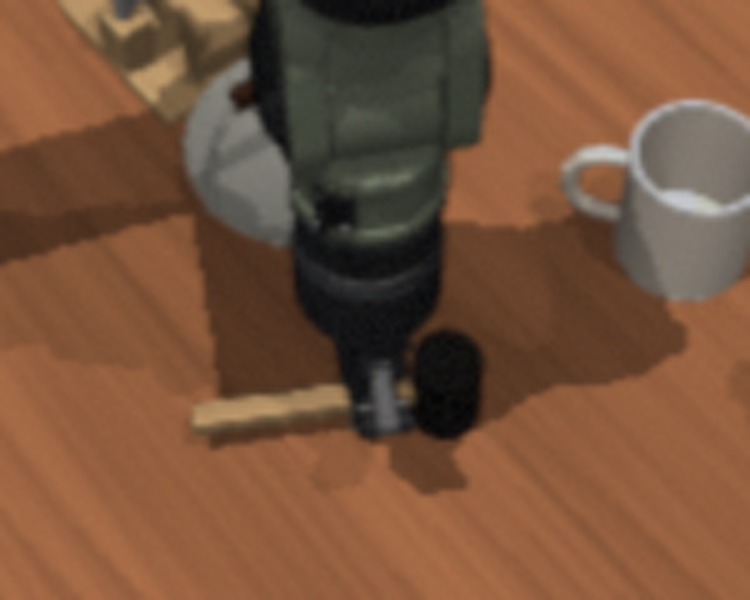

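The handle is held (gap about 12.5 mm) and the head is upright at crop (447,385). Next I lift, turn to yaw 180°, and carry it over to the peg.

```bash
python3 -m crank '[[0,0,-0.005,0,0,0,-1],[0,0,-0.015,0,0,0,-1],[0,0,-0.03,0,0,0,-1],[0,0,-0.035,0,0,0,-1],[0,0,-0.035,0,0,0,-1],[0,0,-0.035,0,0,0,-1],[0,0,-0.025,0,0,0,-1],[0,0,-0.01,0,0,-0.06,-1],[0,0,0,0,0,-0.12,-1],[0,0,0,0,0,-0.134,-1],[0,0,0,0,0,-0.12,-1],[0,0,0,0,0,-0.06,-1],[0,0,0,0,0,0,-1]]'
python3 - <<'E'
from h import *
need([.508,.122,.1717],180)
E
```

```text
t: 5.1
ee_pos: [0.5128, -0.1736, 0.2004]
tcp_rot: [-0.001, 0.0, 1.0, 0.001]
wrist_force: [0.1, 0.1, -4.3]
finger_gap: 0.0129
t 5.1 pos [ 0.5128 -0.1736  0.2004] yawx 179.9458403074115 tilt 0.1374214062967483 zax [-0.0021  0.0012 -1.    ] gap 0.012867503837280867 F [ 0.088   0.0666 -4.2707] T [-0.0079  0.1204 -0.0621]
tool shift now [0.0051 0.2955 0.0291]
rz (rad) -0.0009452649575375233
```

```bash
python3 -m crank '[[0,0.01,0,0,0,0,-1],[0.001,0.025,0,0,0,0,-1],[0.001,0.035,0,0,0,0,-1],[0.001,0.035,0,0,0,0,-1],[0.001,0.035,0,0,0,0,-1],[0.001,0.035,0,0,0,0,-1],[0,0.035,0,0,0,0,-1],[0,0.035,0,0,0,0,-1],[0,0.03,0.005,0,0,0,-1],[0,0.015,0.01,0,0,0,-1],[0,0.0055,0.01,0,0,0,-1],[0,0,0.004,0,0,0,-1],[0,0,0,0,0,0,-1],[0,0,0,0,0,0,-1]]'
python3 - <<'E'
from h import *
for n in("side","top"): 
    im=optics.snapshot(n); cv2.imwrite(f"pics/{n}2.png",im)
s=cv2.imread('pics/side2.png')[130:250,150:300];t=cv2.imread('pics/top2.png')[160:280,150:300]
cv2.imwrite('pics/c2.png',cv2.resize(np.vstack([s,t]),None,fx=2.5,fy=2.5,interpolation=cv2.INTER_CUBIC))
need([.508,.122,.1717],180)
E
```

```text
t: 6.5
ee_pos: [0.509, 0.1203, 0.1722]
tcp_rot: [-0.0, 0.001, 1.0, -0.0]
wrist_force: [0.8, 0.3, -3.5]
finger_gap: 0.0127
t 6.6 pos [0.5094 0.1204 0.1726] yawx 179.85042285951596 tilt 0.036194401833183086 zax [ 0.0006 -0.0001 -1.    ] gap 0.012904154689198817 F [ 0.5731 -0.1654 -3.648 ] T [-0.0316  0.1378  0.0386]
tool shift now [0.0014 0.0016 0.0009]
rz (rad) -0.002610613587164623
```

View pics/c2.png

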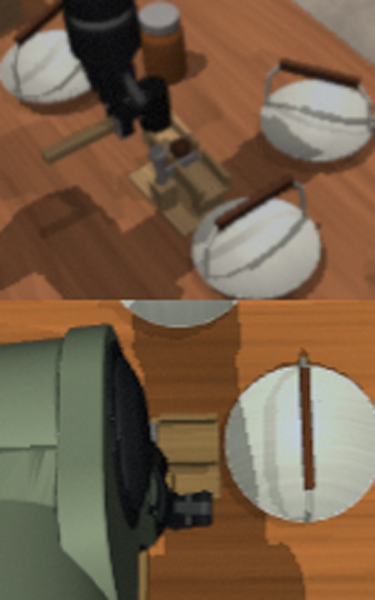

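Run:
```python
from h import *
s=cv2.imread('pics/side2.png')
f=8;x0,y0=160,150
c=cv2.resize(s[y0:y0+60,x0:x0+80],None,fx=f,fy=f,interpolation=cv2.INTER_CUBIC)
def circ(z,ctr,r): a=np.linspace(0,2*np.pi,40); return np.c_[ctr[0]+r*np.cos(a),ctr[1]+r*np.sin(a),np.full(40,z)]
for z,ct,r in[(.1609,(.5524,.1204),.02),(.2169,(.5524,.1204),.02),(.107,(.551,.122),.012)]:
    p=((proj('side',circ(z,ct,r))-[x0,y0]+.5)*f).astype(np.int32); cv2.polylines(c,[p],True,(0,255,0),1)
p=((proj('side',[[.5524-.14,.1204,.196],[.5524-.02,.1204,.196]])-[x0,y0]+.5)*f).astype(np.int32); cv2.polylines(c,[p],False,(255,255,0),1)
cv2.imwrite('pics/c3.png',c)
```

```text
(no output)
```

View pics/c3.png

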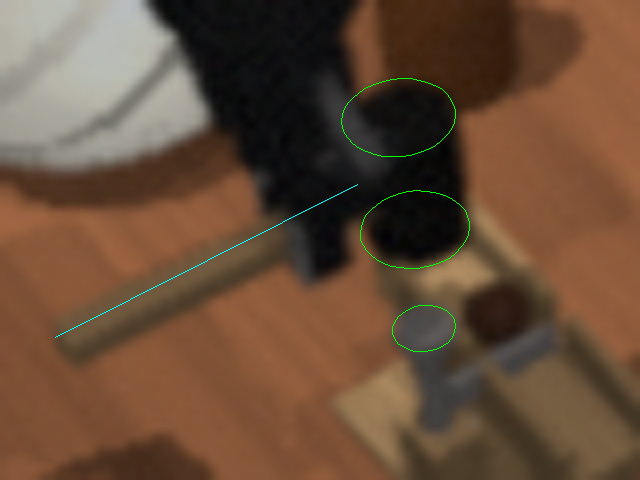

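The overlay matches: the mallet hangs level, and its face sits over the cap at crop (424,328). Now I press it down.

```bash
python3 -m crank '[[0.001,0.0015,0.01,0,0,0,-1],[0,0,0.018,0,0,0,-1],[0,0,0.014,0,0,0,-1],[0,0,0.006,0,0,0,-1],[0,0,0.004,0,0,0,-1],[0,0,0.004,0,0,0,-1],[0,0,0.004,0,0,0,-1],[0,0,0.004,0,0,0,-1],[0,0,0.004,0,0,0,-1],[0,0,0.003,0,0,0,-1],[0,0,0.002,0,0,0,-1],[0,0,0,0,0,0,-1]]'
python3 - <<'E'
from h import *
need([.508,.122,.0997],180)
E
```

```text
t: 7.8
ee_pos: [0.5082, 0.1229, 0.0997]
tcp_rot: [0.0, 0.0, 1.0, -0.0]
wrist_force: [-1.6, -1.8, 3.4]
finger_gap: 0.0129
t 7.8 pos [0.5082 0.1229 0.0997] yawx 179.95683927086134 tilt 0.04416283380308537 zax [ 0.0008 -0.     -1.    ] gap 0.01294024194495168 F [-1.6418 -1.8138  3.4371] T [-0.2212  0.4558 -0.0032]
tool shift now [ 0.0002 -0.0009  0.    ]
rz (rad) -0.0007532968310311194
```

```bash
python3 -m crank '[[0,0,0.001,0,0,0,-1],[0,0,0.001,0,0,0,-1],[0,0,0,0,0,0,-1]]'
python3 - <<'E'
from h import *
need([.508,.122,.0997],180)
im=optics.snapshot('side'); cv2.imwrite("pics/side4.png",im)
cv2.imwrite('pics/c4.png',cv2.resize(im[150:270,160:310],None,fx=5,fy=5,interpolation=cv2.INTER_CUBIC))
E
```

```text
t: 8.1
ee_pos: [0.5081, 0.1227, 0.099]
tcp_rot: [0.001, 0.0, 1.0, -0.0]
wrist_force: [-7.4, -1.6, 15.5]
finger_gap: 0.0129
t 8.1 pos [0.5081 0.1227 0.099 ] yawx 179.94493838558793 tilt 0.08009576980153711 zax [ 0.0013 -0.0006 -1.    ] gap 0.01286102788279676 F [-7.3612 -1.5796 15.5436] T [-0.4396  1.1507 -0.0708]
tool shift now [ 0.0001 -0.0007 -0.0007]
rz (rad) -0.0009610064629541507
```

View pics/c4.png

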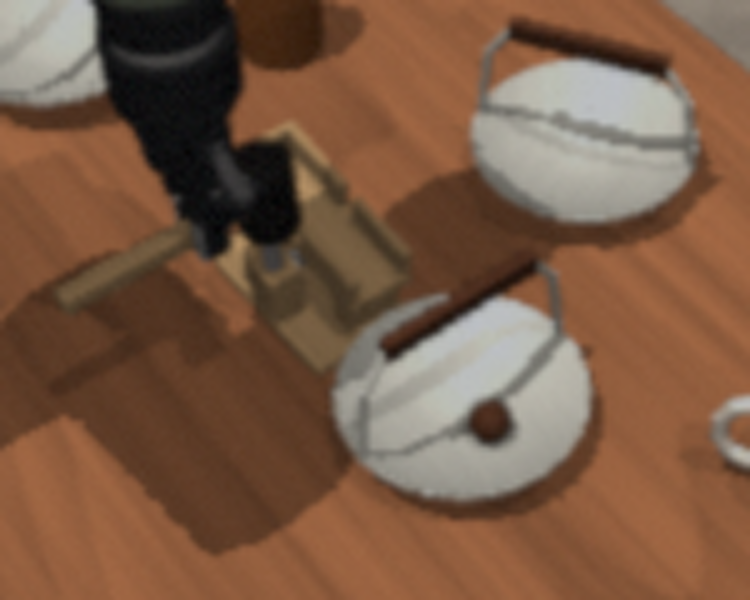

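The wrist force jumped to about 19 N, so the peg has bottomed. The ball is in the dish at crop (489,421). Now I raise the mallet, carry it back towards the robot and set it down on its head.

```bash
python3 -m crank '[[0,0,-0.01,0,0,0,-1],[0,0,-0.02,0,0,0,-1],[0,0,-0.02,0,0,0,-1],[0.015,0,-0.005,0,0,0,-1],[0.03,0,0,0,0,0,-1],[0.035,0,0,0,0,0,-1],[0.035,0,0.01,0,0,0,-1],[0.025,0,0.02,0,0,0,-1],[0.01,0,0.03,0,0,0,-1],[0,0,0.03,0,0,0,-1],[0,0,0.02,0,0,0,-1],[0,0,0.01,0,0,0,-1],[0,0,0.005,0,0,0,-1],[0,0,0,0,0,0,-1]]'
python3 - <<'E'
from h import *
need([.358,.122,.0117],180)
im=optics.snapshot('side'); cv2.imwrite("pics/side5.png",im)
cv2.imwrite('pics/c5.png',cv2.resize(im[150:310,100:310],None,fx=3.5,fy=3.5,interpolation=cv2.INTER_CUBIC))
E
```

```text
t: 9.55
ee_pos: [0.3578, 0.123, 0.0269]
tcp_rot: [-0.0, 0.0, 1.0, 0.0]
wrist_force: [-0.6, -0.1, -4.1]
finger_gap: 0.0128
t 9.55 pos [0.3578 0.123  0.0269] yawx 179.95770982920578 tilt 0.04936093200976449 zax [-0.0009  0.0001 -1.    ] gap 0.012786712343841598 F [-0.6459 -0.0604 -4.1171] T [-0.0399  0.1331 -0.0561]
tool shift now [-0.0002 -0.001   0.0152]
rz (rad) -0.0007381027215898385
```

View pics/c5.png

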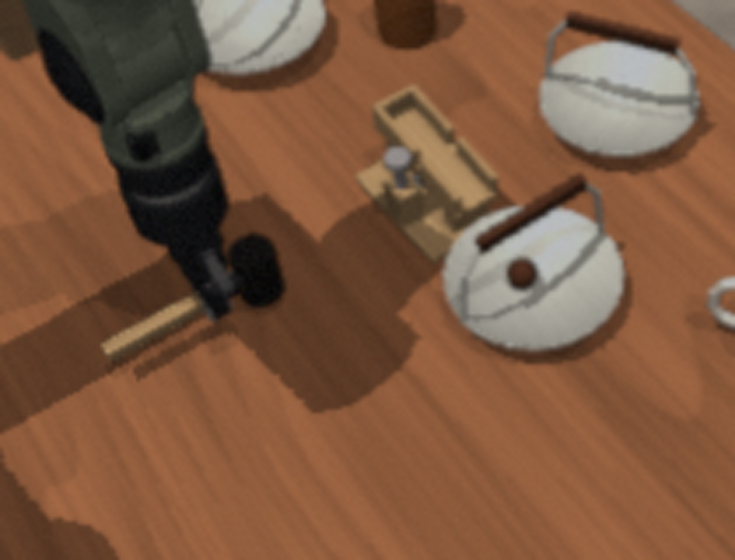

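The peg is down with its cap at crop (398,160), the ball is in the dish, and the mallet hangs level. Next I lower the last 15 mm and release.

```bash
python3 -m crank '[[0,0,0.006,0,0,0,-1],[0,0,0.004,0,0,0,-1],[0,0,0.003,0,0,0,-1],[0,0,0.0015,0,0,0,-1],[0,0,0.001,0,0,0,-1],[0,0,0,0,0,0,-1]]'; python3 -m crank '[[0,0,0,0,0,0,-0.5],[0,0,0,0,0,0,0],[0,0,0,0,0,0,1],[0,0,0,0,0,0,1],[0,0,0,0,0,0,1],[0,0,0,0,0,0,1]]'
python3 - <<'E'
from h import *
im=optics.snapshot('side'); cv2.imwrite("pics/side6.png",im)
cv2.imwrite('pics/c6.png',cv2.resize(im[150:310,100:310],None,fx=3.5,fy=3.5,interpolation=cv2.INTER_CUBIC))
need([.358,.122,.0117],180)
E
```

```text
t: 10.2
ee_pos: [0.3578, 0.123, 0.0119]
tcp_rot: [-0.0, 0.0, 1.0, 0.0]
wrist_force: [-0.9, -0.0, -1.3]
finger_gap: 0.0132
t: 10.8
ee_pos: [0.358, 0.123, 0.0118]
tcp_rot: [0.0, 0.0, 1.0, 0.0]
wrist_force: [-0.4, -0.4, -0.3]
finger_gap: 0.0853
t 10.85 pos [0.358  0.123  0.0118] yawx 179.9524618303172 tilt 0.0056182286621772265 zax [ 0.0001  0.     -1.    ] gap 0.08542431399547876 F [-0.0811 -0.6082 -0.0191] T [ 0.0014  0.0143 -0.0145]
tool shift now [-0.     -0.001   0.0001]
rz (rad) -0.0008296975813367731
```

View pics/c6.png

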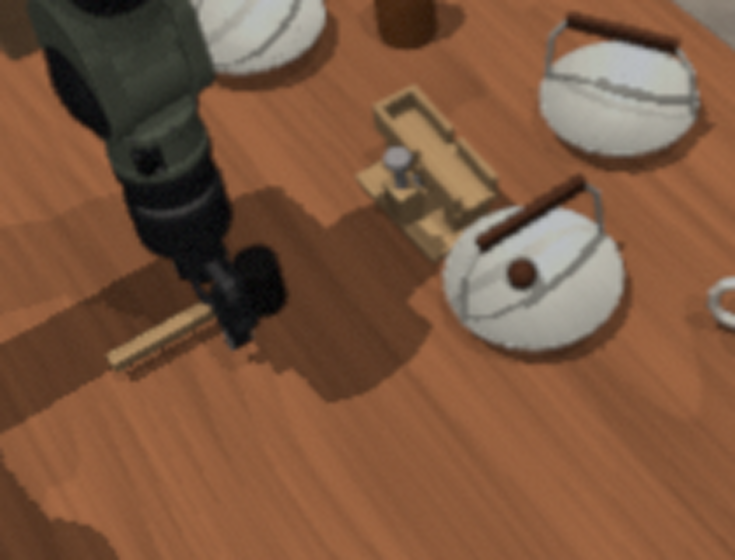

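```bash
python3 -m crank '[[0,0,-0.01,0,0,0,1],[0,0,-0.03,0,0,0,1],[0,0,-0.04,0,0,0,1],[0,0,-0.045,0,0,0,1],[0,0,-0.045,0,0,0,1],[0,0,-0.03,0,0,0,1],[0,0,-0.01,0,0,0,1]]'
python3 - <<'E'
from h import *
im=optics.snapshot('side'); cv2.imwrite("pics/side7.png",im)
t=optics.snapshot('top'); cv2.imwrite("pics/top7.png",t)
cv2.imwrite('pics/c7.png',cv2.resize(np.hstack([im[150:310,100:300],t[150:310,130:330]]),None,fx=2,fy=2,interpolation=cv2.INTER_CUBIC))
def comp(im,box,f):
    x0,y0,x1,y1=box; a=im[y0:y1,x0:x1].astype(int); b,g,r=a[...,0],a[...,1],a[...,2]
    m=f(b,g,r).astype(np.uint8); n,l,st,ce=cv2.connectedComponentsWithStats(m); k=1+np.argmax(st[1:,4]); 
    ys,xs=np.where(l==k); return np.c_[xs+x0,ys+y0].astype(np.float32)
brown=lambda b,g,r:(r<110)&(r>1.5*g)&(b<60)
bar=comp(t,(262,180,285,240),brown); r=cv2.minAreaRect(bar); e=onz('top',cv2.boxPoints(r),.124); print(r,e,e.mean(0))
need([.592,-.020,.200],180.8)
E
```

```text
t: 11.55
ee_pos: [0.3597, 0.1233, 0.2249]
tcp_rot: [0.003, 0.0, 1.0, 0.0]
wrist_force: [1.5, 0.1, 0.9]
finger_gap: 0.0854
((268.0, 211.0), (46.0, 12.0), 90.0) [[ 0.644   0.0019  0.124 ]
 [ 0.6435 -0.0251  0.124 ]
 [ 0.5396 -0.0227  0.124 ]
 [ 0.5401  0.0038  0.124 ]] [ 0.5918 -0.0105  0.124 ]
t 11.65 pos [0.3588 0.1232 0.2227] yawx 179.95826202839444 tilt 0.1654220653091601 zax [ 0.0029  0.0004 -1.    ] gap 0.08534124239073747 F [ 0.1712  0.0446 -0.6214] T [-0.0527  0.0428  0.0205]
tool shift now [-0.2332 -0.143   0.0233]
rz (rad) -0.014691099043575698
```

View pics/c7.png

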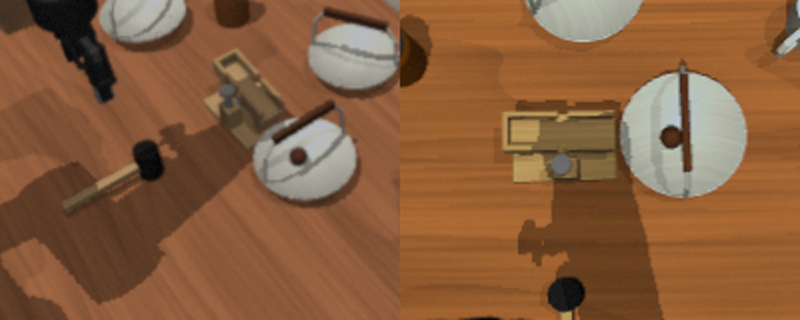

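The mallet stands on its head, the peg is down, and the ball has settled near the dish middle at top pixel (265.5,218). Now I move over the bar.

```bash
python3 -m crank '[[0,0,0,0,0,-0.0147,1],[-0.0132,-0.008,0,0,0,0,1],[-0.03,-0.0183,0,0,0,0,1],[-0.035,-0.0217,0,0,0,0,1],[-0.035,-0.0217,0,0,0,0,1],[-0.035,-0.0217,0,0,0,0,1],[-0.035,-0.0217,0,0,0,0,1],[-0.03,-0.0183,0,0,0,0,1],[-0.0167,-0.008,0,0,0,0,1],[-0.0033,0,0,0,0,0,1],[0,0,0,0,0,0,1]]'
python3 - <<'E'
from h import *
s=optics.snapshot('side'); cv2.imwrite("pics/side8.png",s)
p=onz('top',[(265.5,218)],.021)[0]; print('ball',p,'r from dish',np.hypot(p[0]-.592,p[1]+.0202))
need([.592,-.020,.097],180.8)
f=6;x0,y0=200,150
c=cv2.resize(s[y0:y0+100,x0:x0+120],None,fx=f,fy=f,interpolation=cv2.INTER_CUBIC)
pr=((proj('side',[[.592-.055,-.0203-.0008,.124],[.592+.055,-.0203+.0008,.124],[.592,-.0203,.124]])-[x0,y0]+.5)*f).astype(np.int32); cv2.polylines(c,[pr[:2]],False,(0,255,0),1); cv2.circle(c,tuple(int(v) for v in pr[2]),4,(0,255,0),1)
cv2.imwrite('pics/c8.png',c)
E
```

```text
t: 12.75
ee_pos: [0.5926, -0.0136, 0.2197]
tcp_rot: [-0.002, -0.007, 1.0, 0.0]
wrist_force: [0.1, 0.4, -0.9]
finger_gap: 0.0854
ball [ 0.5904 -0.0066  0.021 ] r from dish 0.013735763959905225
t 12.8 pos [ 0.592  -0.0131  0.2202] yawx -179.20030935545077 tilt 0.176399916951857 zax [-0.003   0.0005 -1.    ] gap 0.08516406276193315 F [-1.5854  0.6524 -0.3704] T [-0.0308 -0.0182 -0.028 ]
tool shift now [-0.0002 -0.007   0.1232]
rz (rad) -5.399271175126134e-06
```

View pics/c8.png

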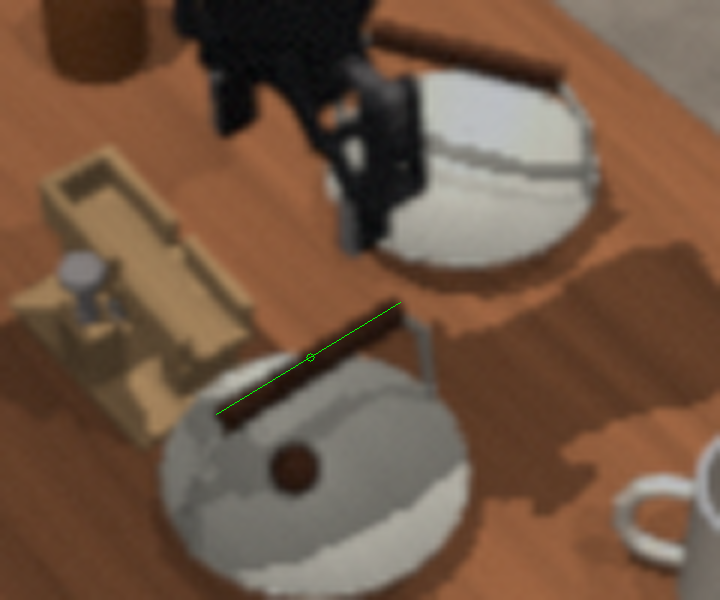

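```bash
python3 -m crank '[[0,-0.004,0.01,0,0,0,1],[0,-0.003,0.03,0,0,0,1],[0,0,0.03,0,0,0,1],[0,0,0.025,0,0,0,1],[0,0,0.015,0,0,0,1],[0,0,0.008,0,0,0,1],[0,0,0.004,0,0,0,1],[0,0,0.001,0,0,0,1],[0,0,0,0,0,0,1]]'
python3 - <<'E'
from h import *
s=optics.snapshot('side'); cv2.imwrite("pics/side9.png",s)
f=6;x0,y0=200,150
cv2.imwrite('pics/c9.png',cv2.resize(s[y0:y0+100,x0:x0+120],None,fx=f,fy=f,interpolation=cv2.INTER_CUBIC))
need([.592,-.020,.097],180.8)
E
```

```text
t: 13.7
ee_pos: [0.5936, -0.0202, 0.0995]
tcp_rot: [0.001, -0.007, 1.0, -0.0]
wrist_force: [-0.2, 0.2, -0.4]
finger_gap: 0.0856
t 13.75 pos [ 0.5937 -0.0202  0.0997] yawx -179.1937304238991 tilt 0.0913585993505084 zax [ 0.0016 -0.0003 -1.    ] gap 0.08552743580490565 F [ 0.7319 -0.6087  0.131 ] T [0.0224 0.0306 0.0114]
tool shift now [0.0017 0.0002 0.0027]
rz (rad) 0.00010942474566440135
```

View pics/c9.png

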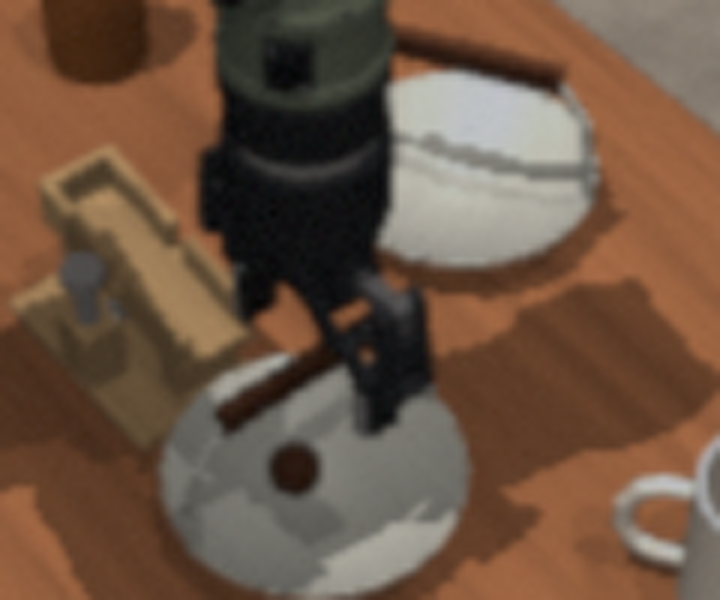

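The jaws straddle the bar, with the ball at crop (295,467) well clear. I trim about 2 mm and close.

```bash
python3 -m crank '[[0.0015,0,0.0025,0,0,0,1],[0,0,0,0,0,0,1],[0,0,0,0,0,0,0],[0,0,0,0,0,0,-0.4],[0,0,0,0,0,0,-0.7],[0,0,0,0,0,0,-1],[0,0,0,0,0,0,-1],[0,0,0,0,0,0,-1],[0,0,0,0,0,0,-1],[0,0,0,0,0,0,-1],[0,0,0,0,0,0,-1],[0,0,0,0,0,0,-1],[0,0,0,0,0,0,-1],[0,0,0,0,0,0,-1]]'
python3 - <<'E'
from h import *
s=optics.snapshot('side'); cv2.imwrite("pics/side10.png",s)
f=6;x0,y0=200,150
cv2.imwrite('pics/c10.png',cv2.resize(s[y0:y0+100,x0:x0+120],None,fx=f,fy=f,interpolation=cv2.INTER_CUBIC))
need([.592,-.020,.097],180.8)
E
```

```text
t: 15.15
ee_pos: [0.5919, -0.0201, 0.0964]
tcp_rot: [0.0, -0.007, 1.0, 0.0]
wrist_force: [1.7, 0.4, 1.9]
finger_gap: 0.0089
t 15.2 pos [ 0.5919 -0.0201  0.0964] yawx -179.20212482740413 tilt 0.030929535814000122 zax [ 0.0005  0.0001 -1.    ] gap 0.00916291517056597 F [0.4904 0.1353 1.272 ] T [ 0.1375 -0.2616  0.0069]
tool shift now [-0.0001  0.0001 -0.0006]
rz (rad) -3.708523423894205e-05
```

View pics/c10.png

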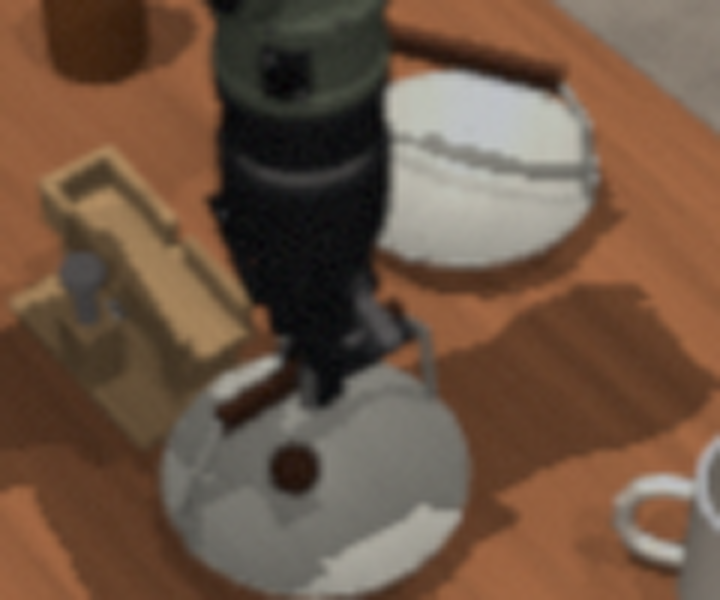

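The bar is held (gap about 9 mm), with the dish and ball unmoved. I lift gently by 15 mm first and check it hangs level.

```bash
python3 -m crank '[[0,0,-0.001,0,0,0,-1],[0,0,-0.002,0,0,0,-1],[0,0,-0.003,0,0,0,-1],[0,0,-0.003,0,0,0,-1],[0,0,-0.003,0,0,0,-1],[0,0,-0.002,0,0,0,-1],[0,0,-0.001,0,0,0,-1],[0,0,0,0,0,0,-1],[0,0,0,0,0,0,-1]]'
python3 - <<'E'
from h import *
s=optics.snapshot('side'); cv2.imwrite("pics/side11.png",s)
f=6;x0,y0=200,150
cv2.imwrite('pics/c11.png',cv2.resize(s[y0:y0+100,x0:x0+120],None,fx=f,fy=f,interpolation=cv2.INTER_CUBIC))
need([.592,-.020,.097],180.8)
E
```

```text
t: 16.1
ee_pos: [0.5916, -0.0201, 0.1113]
tcp_rot: [-0.0, -0.007, 1.0, -0.0]
wrist_force: [-0.1, 0.1, -3.0]
finger_gap: 0.0089
t 16.15 pos [ 0.5915 -0.0201  0.1112] yawx -179.20247677030477 tilt 0.014807616115505733 zax [-0.0003  0.     -1.    ] gap 0.008913430603206141 F [-0.0331 -0.0157 -3.1289] T [-0.0096  0.006   0.0289]
tool shift now [-0.0005  0.0001  0.0142]
rz (rad) -4.322779663505168e-05
```

View pics/c11.png

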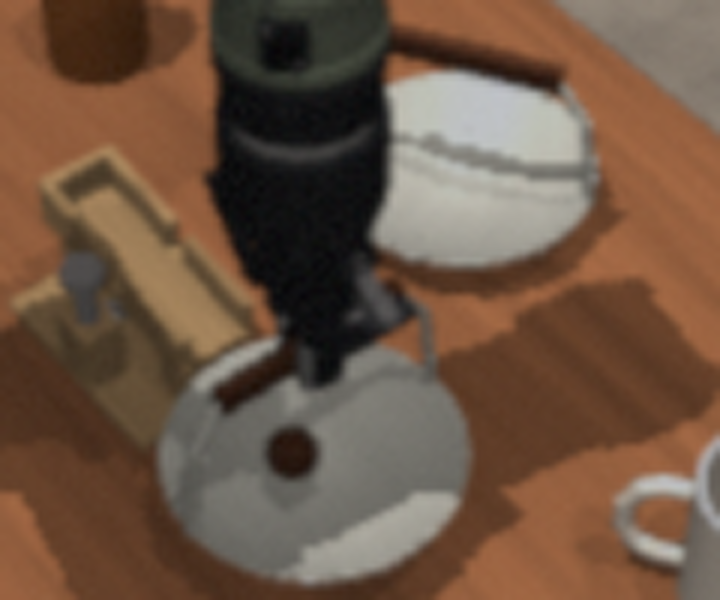

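It is level and the ball hasn't shifted. I continue the lift by 90 mm.

```bash
python3 -m crank '[[0,0,-0.001,0,0,0,-1],[0,0,-0.002,0,0,0,-1],[0,0,-0.003,0,0,0,-1],[0,0,-0.004,0,0,0,-1],[0,0,-0.005,0,0,0,-1],[0,0,-0.006,0,0,0,-1],[0,0,-0.007,0,0,0,-1],[0,0,-0.007,0,0,0,-1],[0,0,-0.007,0,0,0,-1],[0,0,-0.007,0,0,0,-1],[0,0,-0.007,0,0,0,-1],[0,0,-0.007,0,0,0,-1],[0,0,-0.006,0,0,0,-1],[0,0,-0.006,0,0,0,-1],[0,0,-0.005,0,0,0,-1],[0,0,-0.004,0,0,0,-1],[0,0,-0.003,0,0,0,-1],[0,0,-0.002,0,0,0,-1],[0,0,-0.001,0,0,0,-1],[0,0,0,0,0,0,-1]]'
python3 - <<'E'
from h import *
s=optics.snapshot('side'); cv2.imwrite("pics/side12.png",s)
f=6;x0,y0=200,130
cv2.imwrite('pics/c12.png',cv2.resize(s[y0:y0+100,x0:x0+120],None,fx=f,fy=f,interpolation=cv2.INTER_CUBIC))
need([.592,-.020,.2],180.8)
E
```

```text
t: 18.15
ee_pos: [0.5916, -0.0202, 0.2013]
tcp_rot: [-0.0, -0.007, 1.0, -0.0]
wrist_force: [0.2, -0.4, -3.0]
finger_gap: 0.0087
t 18.2 pos [ 0.5915 -0.0202  0.2011] yawx -179.20508463189913 tilt 0.014681612631736974 zax [-0.0002  0.0001 -1.    ] gap 0.009500066513477066 F [ 0.1771  0.2445 -2.74  ] T [-0.0121  0.0131 -0.0119]
tool shift now [-0.0005  0.0001  0.0011]
rz (rad) -8.874356789089035e-05
```

View pics/c12.png

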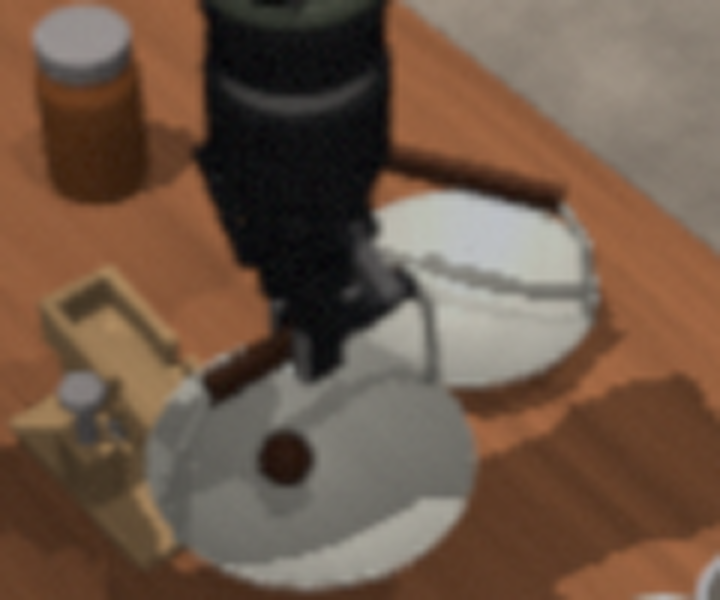

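It is level and the ball is steady. Now the slow quarter turn.

```bash
python3 -m crank '[[0,0,0,0,0,-0.005,-1],[0,0,0,0,0,-0.01,-1],[0,0,0,0,0,-0.015,-1],[0,0,0,0,0,-0.02,-1],[0,0,0,0,0,-0.025,-1],[0,0,0,0,0,-0.03,-1],[0,0,0,0,0,-0.035,-1],[0,0,0,0,0,-0.035,-1],[0,0,0,0,0,-0.035,-1],[0,0,0,0,0,-0.035,-1],[0,0,0,0,0,-0.035,-1],[0,0,0,0,0,-0.035,-1],[0,0,0,0,0,-0.03,-1],[0,0,0,0,0,-0.025,-1],[0,0,0,0,0,-0.02,-1],[0,0,0,0,0,-0.015,-1],[0,0,0,0,0,-0.01,-1],[0,0,0,0,0,-0.005,-1],[0,0,0,0,0,0,-1]]'
python3 - <<'E'
from h import *
s=optics.snapshot('side'); cv2.imwrite("pics/side13.png",s)
f=6;x0,y0=200,130
cv2.imwrite('pics/c13.png',cv2.resize(s[y0:y0+100,x0:x0+120],None,fx=f,fy=f,interpolation=cv2.INTER_CUBIC))
need([.592,-.020,.2],270.5); print(telemetry.sense()['qpos'])
E
```

```text
t: 20.1
ee_pos: [0.5916, -0.0202, 0.2013]
tcp_rot: [0.0, -0.215, 0.977, -0.0]
wrist_force: [0.6, 0.2, -2.6]
finger_gap: 0.0093
t 20.15 pos [ 0.5916 -0.0201  0.2013] yawx -155.1364921109152 tilt 0.0013318365364772063 zax [ 0. -0. -1.] gap 0.009302056369541668 F [ 0.1918 -0.2547 -2.4368] T [-0.0506  0.0185 -0.003 ]
tool shift now [-0.0004 -0.      0.0013]
rz (rad) -1.145572896794754
[-0.1587  0.4239 -0.1256  1.0213 -0.     -0.5926]
```

View pics/c13.png

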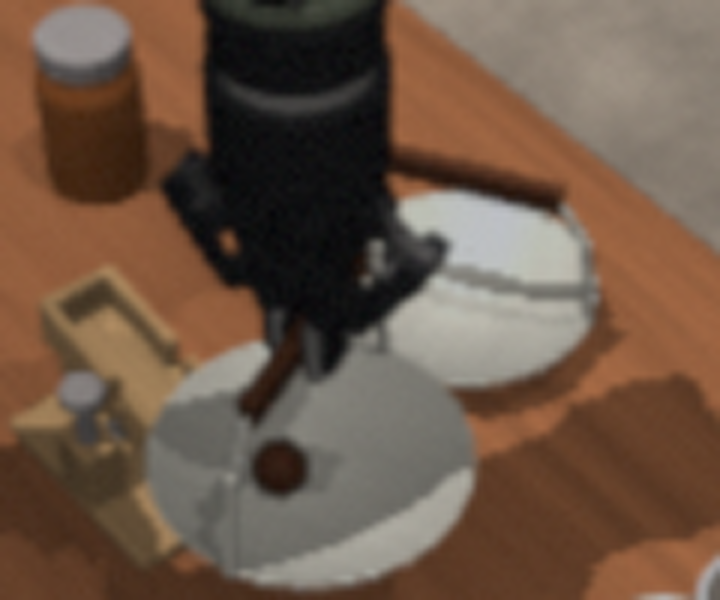

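```bash
python3 -m crank '[[0,0,0,0,0,-0.005,-1],[0,0,0,0,0,-0.01,-1],[0,0,0,0,0,-0.015,-1],[0,0,0,0,0,-0.02,-1],[0,0,0,0,0,-0.025,-1],[0,0,0,0,0,-0.03,-1],[0,0,0,0,0,-0.035,-1],[0,0,0,0,0,-0.04,-1],[0,0,0,0,0,-0.04,-1],[0,0,0,0,0,-0.04,-1],[0,0,0,0,0,-0.04,-1],[0,0,0,0,0,-0.04,-1],[0,0,0,0,0,-0.04,-1],[0,0,0,0,0,-0.04,-1],[0,0,0,0,0,-0.04,-1],[0,0,0,0,0,-0.04,-1],[0,0,0,0,0,-0.04,-1],[0,0,0,0,0,-0.04,-1],[0,0,0,0,0,-0.04,-1],[0,0,0,0,0,-0.04,-1]]'
python3 -m crank '[[0,0,0,0,0,-0.04,-1],[0,0,0,0,0,-0.04,-1],[0,0,0,0,0,-0.04,-1],[0,0,0,0,0,-0.04,-1],[0,0,0,0,0,-0.04,-1],[0,0,0,0,0,-0.04,-1],[0,0,0,0,0,-0.04,-1],[0,0,0,0,0,-0.035,-1],[0,0,0,0,0,-0.03,-1],[0,0,0,0,0,-0.025,-1],[0,0,0,0,0,-0.02,-1],[0,0,0,0,0,-0.015,-1],[0,0,0,0,0,-0.01,-1],[0,0,0,0,0,-0.005,-1],[0,0,0,0,0,0,-1],[0,0,0,0,0,0,-1]]'
python3 - <<'E'
from h import *
s=optics.snapshot('side'); cv2.imwrite("pics/side14.png",s)
f=6;x0,y0=200,130
cv2.imwrite('pics/c14.png',cv2.resize(s[y0:y0+100,x0:x0+120],None,fx=f,fy=f,interpolation=cv2.INTER_CUBIC))
need([.592,-.020,.2],270.5); print(telemetry.sense()['qpos'])
E
```

```text
t: 22.15
ee_pos: [0.5916, -0.0202, 0.2013]
tcp_rot: [-0.0, -0.521, 0.853, -0.0]
wrist_force: [-0.5, -0.6, -3.4]
finger_gap: 0.0091
t: 23.75
ee_pos: [0.5916, -0.0202, 0.2013]
tcp_rot: [-0.0, -0.687, 0.727, 0.0]
wrist_force: [-0.3, -0.5, -2.9]
finger_gap: 0.0088
t 23.8 pos [ 0.5916 -0.0202  0.2013] yawx -93.26286069737021 tilt 0.0013426925475751434 zax [ 0. -0. -1.] gap 0.00934761751994036 F [ 1.2856  0.1963 -2.8963] T [-0.0114 -0.013   0.0089]
tool shift now [-0.0002 -0.0004  0.0013]
rz (rad) -0.06567430846300043
[-0.1587  0.4239 -0.1257  1.0213 -0.     -1.6726]
```

View pics/c14.png

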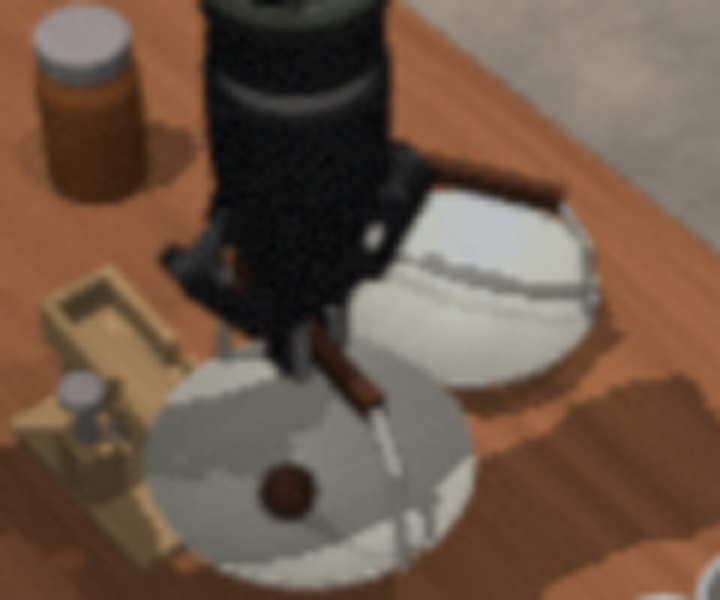

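Now the last 0.065 rad, then settle and check.

```bash
python3 -m crank '[[0,0,0,0,0,-0.005,-1],[0,0,0,0,0,-0.01,-1],[0,0,0,0,0,-0.015,-1],[0,0,0,0,0,-0.015,-1],[0,0,0,0,0,-0.012,-1],[0,0,0,0,0,-0.006,-1],[0,0,0,0,0,-0.002,-1],[0,0,0,0,0,0,-1],[0,0,0,0,0,0,-1],[0,0,0,0,0,0,-1],[0,0,0,0,0,0,-1],[0,0,0,0,0,0,-1],[0,0,0,0,0,0,-1],[0,0,0,0,0,0,-1],[0,0,0,0,0,0,-1]]'
python3 - <<'E'
from h import *
need([.592,-.020,.2],270.5)
s=optics.snapshot('side'); cv2.imwrite("pics/side15.png",s)
t=optics.snapshot('top'); cv2.imwrite("pics/top15.png",t)
f=6;x0,y0=200,130
c=cv2.resize(s[y0:y0+100,x0:x0+120],None,fx=f,fy=f,interpolation=cv2.INTER_CUBIC)
a=np.linspace(0,2*np.pi,60)
tz=telemetry.sense()['ee_pos']; g=tz[2]+.0187; off=(.0964+.0187)-.116; zb=g-off  # bar centre height
D=zb-.116; print('underside z',D)
P=np.c_[.5916+.078*np.cos(a),-.0202+.078*np.sin(a),np.full(60,D+.034)]
cv2.polylines(c,[((proj('side',P)-[x0,y0]+.5)*f).astype(np.int32)],True,(0,255,0),1)
q=np.c_[.5916+.03*np.cos(a),-.0202+.03*np.sin(a),np.full(60,D+.021)]
cv2.polylines(c,[((proj('side',q)-[x0,y0]+.5)*f).astype(np.int32)],True,(0,0,255),1)
cv2.imwrite('pics/c15.png',c)
b=s[180:240,225:275].astype(int); m=((b[...,2]<75)&(b[...,2]>1.45*b[...,1])).astype(np.uint8)
n,l,st,ce=cv2.connectedComponentsWithStats(m)
for k in range(1,n):
    if st[k,4]>25:
        p=ce[k]+[225,180]; X=onz('side',[p],D+.021)[0]; print(p,st[k],X,np.hypot(X[0]-.5916,X[1]+.0202))
E
```

```text
t: 25.3
ee_pos: [0.5916, -0.0202, 0.2013]
tcp_rot: [-0.0, 0.71, -0.704, 0.0]
wrist_force: [0.3, 0.4, -3.6]
finger_gap: 0.009
t 25.3 pos [ 0.5916 -0.0202  0.2013] yawx -89.53717250792579 tilt 0.0012881899629171862 zax [ 0. -0. -1.] gap 0.009012389763021982 F [ 0.2885  0.3984 -3.5606] T [-0.0488 -0.0346  0.0143]
tool shift now [-0.0002 -0.0004  0.0013]
rz (rad) -0.0006487826545286977
underside z 0.10487389804430396
[256.32 190.5 ] [26  2 13 16 50] [0.646  0.0266 0.1259] 0.07169936283247924
[247.6744 211.6512] [19 28  8  8 43] [ 0.5776 -0.0231  0.1259] 0.014345824418612327
[246.7681 233.1787] [  7  45  29  15 207] [ 0.5313 -0.082   0.1259] 0.08635761590359027
```

View pics/c15.png

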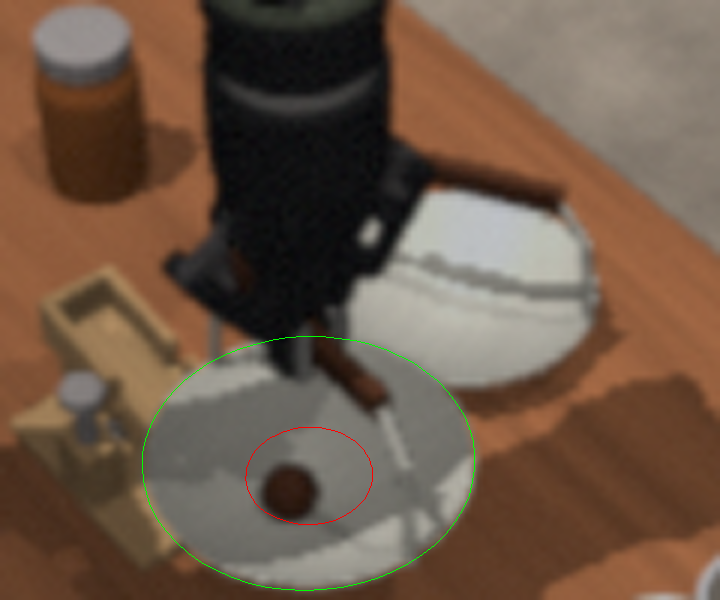

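View pics/top15.png

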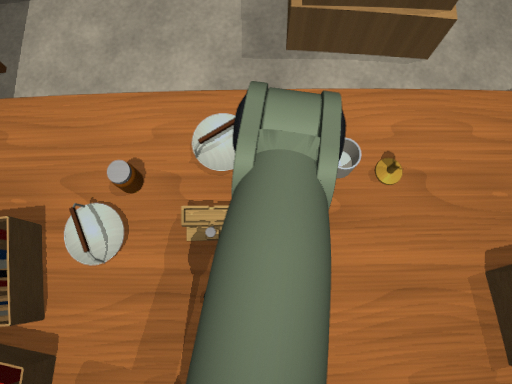

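View pics/side15.png

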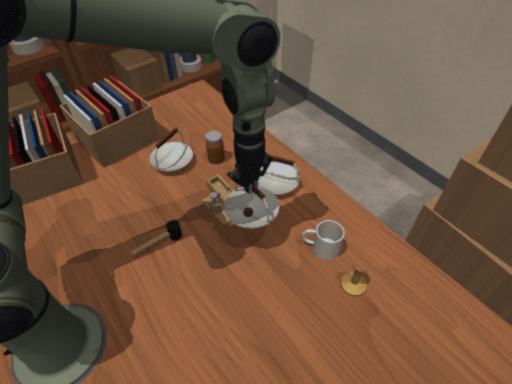

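The rim matches the drawn level outline. The ball sits inside the 30 mm circle, about 14 mm off the middle, and the mallet is standing at (174,231). One last check on peg height and stillness, then I hand in.

Run:
```python
from h import *
print('cap seen (213.3,194.5); proj z.088/.096/.108:',proj('side',[[.551,.122,.088],[.551,.122,.096],[.551,.122,.108]]))
a=cv2.imread('pics/side15.png').astype(int); b=optics.snapshot('side').astype(int)
d=np.abs(a-b)[195:230,215:285].max(2); print('pixels changed in dish area',(d>40).sum(), 'speeds',np.abs(telemetry.sense()['joint_velocities']).max())
order.hand_in()
```

```text
cap seen (213.3,194.5); proj z.088/.096/.108: [[213.1357 194.727 ]
 [212.8782 192.9768]
 [212.487  190.3162]]
pixels changed in dish area 0 speeds 0.008843718492178408
the job is handed in; nothing more can be done
```

I did every step of the task and handed the job in at about 25 s of the 64 s allowed. The hand-in gives no verdict.

**What I did:**
- **Peg:** I gripped the mallet 43 mm from its head axis and pressed the peg down until it bottomed, with the force rising to about 19 N. The ball rolled into the dish.
- **Mallet:** I set it down on its head on the robot's side of the chute.
- **Dish:** I lifted it straight up by the bar, about 105 mm, then turned it 90° slowly.

**Last checks:**
- **Peg:** the cap appears at (213.3, 194.5), against a predicted (213.1, 194.7) for fully down.
- **Dish:** the rim matches the outline drawn for a level dish, with its underside about 105 mm above the table. The bar is about 0.1° from the chute line, judged from the tool's yaw. The grip gap is 9 mm.
- **Ball:** it lies about 14 mm from the middle, and no dish pixels changed between the last two pictures.
- **Mallet:** it stands free on the table.
- **Jar, mug and candlestick:** they look unmoved in the final pictures; I did not measure this.

**Less certain:**
- **Final views:** the arm hid the dish from the top camera at the end, so the level and ball checks rest on the side view alone.
- **Bar position:** one re-measurement of the bar was spoilt because the ball's pixels merged with it, so I used the first measurement, and the grasp confirmed it.

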